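# Unlock the tin carrier and hold up the full tin of wheel weights

## Task

The three tins in the carrier look alike, but only one is still full of wheel weights: pull the red knob of the transport lock all the way to its end stop, then heft the tins one after another, starting beside the knob and working away from it, lifting each a few centimetres and setting it back down in the carrier before the next. Finish holding the heaviest one up in the gripper, upright, at least 10 cm above where it stood, and keep holding it; the other two stay standing in the carrier and the lock stays open. Leave the jug, the funnel, the pliers and the wiper arms alone.

Things in the scene. Friction and masses are not known exactly. Their poses are not given: they have to be found in the camera images.
- carrier: fixed plywood tin carrier. Origin on the bench under the middle bay; y runs along the row of tins towards the knob, x points to the lock bar behind the row, z up. Board 18 mm thick (the tins stand on it), from x -47 to 103 and y -155 to 275 mm. Three bays (flat black discs) at x = 0, y = 105 (beside the knob), 0, -105 mm; each holds one tin within 4 mm of its centre
- lock (a joint): travel in m of the steel lock bar along the carrier's +y: 0 locked, 0.052 fully open at the end stop; starts at 0 to 0.012. Slides with about 3 N and stays where left. Bar at the carrier's x = 68 to 84 mm, 87 to 91 mm above the bench, on thin posts
- lock_tab (a point): tip of the middle one of the bar's three flat yellow tabs, 105 mm apart, 18 mm wide in y, from the carrier's x = 20 mm back to the bar, 87 to 91 mm above the bench (3 mm over the lids). Locked, each tab covers its lid's rear edge, so no tin lifts out; fully open, the tabs stand between the tins and beyond the row's end
- lock_knob (a point): centre of the red upright round knob on the lock bar, 22 mm across, 45 mm tall; this point half-way up, 113.5 mm above the bench (top 136 mm, foot 91 mm). Moves with the lock; at the carrier's x = 76, y = 190 mm plus the travel. A red end stop, 91 mm tall, stands at y = 271 mm
- tin_a_mid (a point): one of three identical closed round green tins with a steel-coloured lid, 57 mm across and 66 mm tall; this point is at its centre, 33 mm above its underside. Its weight is hidden: of the three one is clearly the heaviest (about 0.55 to 0.7 kg, the other two 0.2 to 0.35 kg). Which of the three bays it stands in changes
- tin_b_mid (a point): one of three identical closed round green tins with a steel-coloured lid, 57 mm across and 66 mm tall; this point is at its centre, 33 mm above its underside. Its weight is hidden: of the three one is clearly the heaviest (about 0.55 to 0.7 kg, the other two 0.2 to 0.35 kg). Which of the three bays it stands in changes
- tin_c_mid (a point): one of three identical closed round green tins with a steel-coloured lid, 57 mm across and 66 mm tall; this point is at its centre, 33 mm above its underside. Its weight is hidden: of the three one is clearly the heaviest (about 0.55 to 0.7 kg, the other two 0.2 to 0.35 kg). Which of the three bays it stands in changes
- jug: closed blue jug lying flat, about 150 x 240 mm and 95 mm high; origin under its middle. Leave alone
- funnel: translucent funnel standing on its 124 mm wide mouth, 130 mm tall; origin at the centre of the mouth on the bench. Leave alone
- pliers: chrome pliers lying flat, about 200 mm long along x, 10 mm thick; origin under the middle. Leave alone
- wiper_0: black steel wiper arm, 470 mm long along y, lying in the pine rack slots nearest the robot, its underside 30 mm above the bench; origin under its middle. Leave alone
- wiper_1: black steel wiper arm, 470 mm long along y, lying in the pine rack slots in the middle, its underside 30 mm above the bench; origin under its middle. Leave alone
- wiper_2: black steel wiper arm, 470 mm long along y, lying in the pine rack slots farthest from the robot, its underside 30 mm above the bench; origin under its middle. Leave alone
Not all that is in view belongs to the job. What is shaped like the part that bears tin_a_mid but blue is not meant.

How it is judged:
By the outcome, as a careful person would: the job done as asked, in the order asked, and still so for the second after the job is handed in, while the arm keeps its last pose, push and grip.
It also fails if it takes over 72 s, if anything falls off the work surface, if the arm or the gripper's body presses on something with over 40 N, if the wrist force passes 120 N, or if a joint passes its speed limit or range.

## Robot

A 7-joint arm with a two-finger parallel gripper is mounted at the origin on the work surface. World frame = base frame: x ahead of the robot, y to its left, z up, the work surface at z = 0. Lengths are in m, angles in rad, forces in N, time in s.
With the tool pointing down it reaches from about 0.425 to 0.925 m from the base axis. Payload 6.8 kg.
Tool frame: the origin (TCP) lies at the centre of the arm's flange, where the gripper is bolted on; the fingertips stand 173 mm ahead of it and the grasp point (between the pads) lies 155 mm ahead of it (r.hold_point_z is the distance from the TCP to the grasp point, in m); z points along the fingers, x is the direction in which the jaws open and shut, and the axes are right-handed (so a half turn about z gives the same grasp; the last joint's range is limited). The gripper opens to 85 mm and grips with 20 to 120 N. Pads are 22 mm wide; open, the fingers measure 114 mm over their backs; the gripper's body (76 mm by 85 mm) begins 54 mm behind the grasp point. The pads swing forward as they close: fully open they stand 13 mm farther back than shut.
Start: joints at [-1.275, 0.477, 0.022, 1.555, -0.011, 1.109, -0.083], TCP at [0.265, 0.621, 0.405] pointing down, gripper open.
Joint ranges: [-2.96, 2.96], [-0.34, 2.1], [-1.41, 1.46], [0.24, 2.44], [-1.37, 4.51], [0.17, 1.92], [-2.96, 2.96]. Speed limits (rad/s): [2.39, 2.39, 3.14, 3.14, 3.14, 3.14, 3.14].

## Interface

Orientations are given as a rotation vector (axis times angle).
In Python, from bench import r gives the robot as it stands.
- The arm moves only by the tool apply_moves, never from a script. Its arguments are lists of equal length, an entry for each row: "dp": the shift along the tool's x, y, z scaled (see below), a list of three; "twist": the turn, a rotation vector about the tool's x, y, z scaled (see below), a list of three; "jaw": the closure in counts, from 0 (fully open) to 255 (shut). In form: {"dp": [[x, y, z], ...], "twist": [[rx, ry, rz], ...], "jaw": [jaw, ...]}. A call has 1 to 20 rows; each row shifts and turns the pose as measured when the row begins, along the tool's axes as they then stand; what a row does not reach is not made up. The controller multiplies each number of a shift by 12 cm and each number of a turn by 120 degrees. A row lasts 1/10 s, in which the tool goes at most 50 mm and 8.59 degrees, less where a joint would pass 70% of its speed; a pose out of reach is approached as far as the arm can. A call with a number of a shift or a turn outside -1 to 1 is refused whole. A call with a gripper value outside its range is refused whole. The fingers move at their own pace and stop on an object; "grip_force" is the grip in N (left out, the last holds). Time passes only in rows, so rows that do not move let the fingers close. It gives the time, the measured TCP pose, the force and the opening at its end, in the units of the state.
- r.get_obs(): the state, without advancing time (a new reading comes with each control period).
- r.grab_frame(name): name is "scene" or "top"; returns a dict with "color" (420x560x3 uint8, red, green, blue), "z_map" (420x560 float32, m along the optical axis (not along the pixel's ray), 0 where there is no reading), "intrinsics" (3x3 intrinsics, pixels), "R" (3x3) and "t" (3): a world point X has camera coordinates R X + t. Camera axes: x right, y down, z forward; pixel columns grow to the right and rows downward; lengths in m; the calibration is good to about 2 mm. A picture is of the moment at which its call begins.
- r.hand_in(): hands the job in, once; it reports no verdict.
The state is a dict: "clock": time; "joints": joint angles; "qvel": joint speeds; "tau": joint torques, N m; "tcp_pos": TCP position; "orientation": TCP orientation; "contact_force": force on the tool from outside, world axes, zero at the start; "moment": the same for the moment, N m; "grip_width": finger opening in m.
Only numpy, scipy, OpenCV 4.12 (cv2) and the standard library are available. Lean on these libraries where they do the work, as an engineer would, in place of code of your own. Each camera call takes 0.05 s, during which the arm holds its last target.

## Working session

There is one attempt and no reset: what is moved stays moved. The work goes in short steps, Python scripts to look and compute and a tool call to move; the robot and the scene stay as the last step left them, time stands still between calls to the robot, and variables do not carry over. Pictures are saved under pics/ and viewed, and the job is handed in when it is done.

Besides the shell and the picture viewer there is one more tool, called after "Emit:" by a JSON object that holds its "op" and its "data", one argument or row to a line. apply_moves: Moves the arm, as the interface text tells. Shifts and turns lie within -1 to 1; 1 stands for 12 cm of shift or 120 degrees of turn. Its arguments: {"type":"object","properties":{"dp":{"type":"array"},"twist":{"type":"array"},"jaw":{"type":"array"},"grip_force":{"type":"number"}},"required":["dp","twist","jaw"]}

```bash
mkdir -p pics; ls; python3 - <<'E'
from bench import r
import cv2,numpy as np
print(r.get_obs())
for n in("scene","top"):
    f=r.grab_frame(n);cv2.imwrite(f"pics/{n}0.png",cv2.cvtColor(f["color"],cv2.COLOR_RGB2BGR));np.savez(f"{n}0.npz",**f)
    print(f["intrinsics"],f["R"],f["t"])
E
```

```text
pics
{'clock': 0.0, 'joints': array([-1.27510211,  0.47781067,  0.02232927,  1.55645254, -0.01150934,
        1.10931958, -0.0831046 ]), 'qvel': array([ 3.62514044e-04, -1.40799372e-03,  1.19016463e-05,  1.36602341e-03,
        5.38265632e-04,  3.35748951e-04,  1.99169302e-03]), 'tau': array([-2.95011150e-04, -5.96457517e+01,  1.60820983e+00, -2.81184840e+01,
        1.25366074e-02,  9.50599322e-03, -1.98860960e-05]), 'tcp_pos': array([0.26509066, 0.62046397, 0.40371768]), 'orientation': array([ 2.62081929e+00,  1.73026417e+00, -2.32568566e-03]), 'contact_force': array([0.25913219, 0.195782  , 0.0821762 ]), 'moment': array([ 0.01166271, -0.01080377,  0.00511183]), 'grip_width': 0.08541595662460535}
[[432.69788227   0.         274.5733183 ]
 [  0.         432.69788227 211.8917992 ]
 [  0.           0.           1.        ]] [[-0.72287823  0.69081535  0.0148736 ]
 [ 0.48324979  0.52083011 -0.70370849]
 [-0.49387924 -0.50150788 -0.71033312]] [ 0.44834617 -0.22572268  1.65012608]
[[401.07282807   0.         282.8465533 ]
 [  0.         401.07282807 207.003907  ]
 [  0.           0.           1.        ]] [[-0.00589509 -0.9997185   0.02298176]
 [-0.99259931  0.0030624  -0.12139699]
 [ 0.12129244 -0.02352733 -0.99233795]] [-0.02552936  0.599248    1.31003703]
```

View pics/scene0.png

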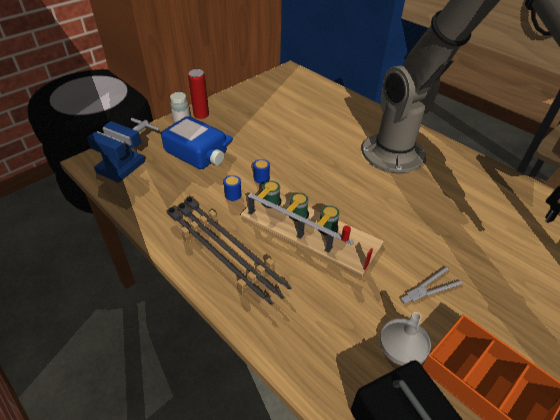

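View pics/top0.png

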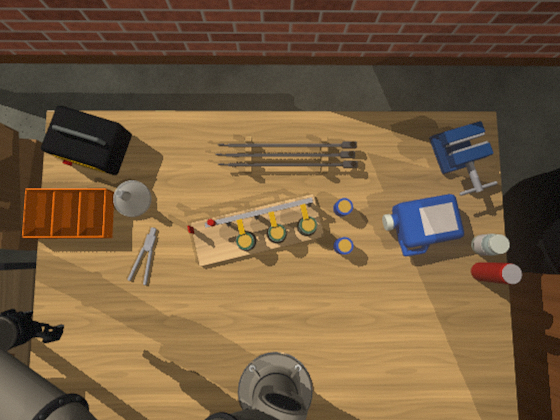

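Both views show the carrier with three green tins: top view (246,241), (277,232) and (307,225). The red knob is at about (211,222), the end stop at about (191,230), and the decoy blue tins at (344,207) and (344,246). Next I'll crop in close and measure.

```bash
cat > h.py <<'E'
import numpy as np,cv2
def load(n): return dict(np.load(n))
def cloud(f):
    z=f["z_map"];K=f["intrinsics"];v,u=np.mgrid[:z.shape[0],:z.shape[1]]
    c=np.stack([(u-K[0,2])/K[0,0]*z,(v-K[1,2])/K[1,1]*z,z],-1)
    return (c-f["t"])@f["R"]
def proj(f,X):
    c=np.atleast_2d(X)@f["R"].T+f["t"];p=c@f["intrinsics"].T;return p[:,:2]/p[:,2:]
def crop(f,u0,v0,u1,v1,s,name):
    cv2.imwrite(name,cv2.resize(cv2.cvtColor(f["color"][v0:v1,u0:u1],cv2.COLOR_RGB2BGR),None,fx=s,fy=s,interpolation=cv2.INTER_CUBIC))
E
python3 - <<'E'
from h import *
for n,b in(("top0",(180,180,365,270)),("scene0",(215,150,395,280))):
    f=load(n+".npz");P=cloud(f);crop(f,*b,4,f"pics/{n}c.png")
    u0,v0,u1,v1=b
    C=f["color"][v0:v1,u0:u1];Q=P[v0:v1,u0:u1];hsv=cv2.cvtColor(C,cv2.COLOR_RGB2HSV)
    H,S,V=[hsv[...,i].astype(int) for i in range(3)]
    for nm,m in (("red",((H<6)|(H>174))&(S>150)&(V>60)),("yellow",(H>20)&(H<32)&(S>150)&(V>120)),("green",(H>40)&(H<95)&(S>60)),("blue",(H>100)&(H<125)&(S>150))):
        k,l,st,ce=cv2.connectedComponentsWithStats(m.astype(np.uint8))
        for i in range(1,k):
            if st[i,4]>8:
                q=Q[l==i];print(n,nm,st[i,4],(ce[i]+[u0,v0]).round(1),np.median(q,0).round(3),q.min(0).round(3),q.max(0).round(3))
E
```

```text
top0 red 41 [210.7 222.1] [0.541 0.196 0.134] [0.532 0.189 0.017] [0.561 0.215 0.14 ]
top0 red 32 [190.2 229.3] [0.523 0.274 0.067] [0.514 0.27  0.025] [0.534 0.277 0.098]
top0 yellow 85 [304.  211.8] [ 0.577 -0.095  0.09 ] [ 0.548 -0.114  0.018] [ 0.611 -0.083  0.095]
top0 yellow 86 [272.2 219.1] [0.554 0.008 0.09 ] [ 0.531 -0.005  0.015] [0.577 0.021 0.096]
top0 yellow 84 [240.5 227.1] [0.529 0.109 0.09 ] [0.503 0.095 0.016] [0.554 0.12  0.096]
top0 yellow 9 [272.3 230.3] [0.516 0.008 0.085] [0.509 0.002 0.081] [0.526 0.011 0.088]
top0 yellow 12 [278.7 232.2] [ 0.512 -0.014  0.083] [ 0.506 -0.024  0.078] [ 0.519 -0.001  0.088]
top0 yellow 10 [241.2 242.1] [0.479 0.104 0.084] [0.475 0.101 0.082] [0.49  0.114 0.088]
top0 green 9 [301.2 223. ] [ 0.541 -0.086  0.083] [ 0.528 -0.089  0.078] [ 0.554 -0.085  0.086]
top0 green 17 [271.4 236.2] [0.5   0.011 0.084] [ 0.487 -0.005  0.078] [0.516 0.018 0.09 ]
top0 green 11 [283.2 234.6] [ 0.503 -0.03   0.083] [ 0.493 -0.03   0.08 ] [ 0.519 -0.021  0.085]
top0 green 12 [248.5 234.3] [0.506 0.084 0.082] [0.497 0.076 0.016] [0.517 0.096 0.086]
to
[... 1182 characters left out ...]
086] [ 0.484 -0.004  0.081] [0.53  0.02  0.089]
scene0 green 96 [301.  211.1] [0.524 0.017 0.052] [ 0.495 -0.002  0.026] [1.248 0.635 1.007]
scene0 green 18 [322.9 209.4] [0.494 0.076 0.086] [0.476 0.069 0.082] [0.507 0.089 0.09 ]
scene0 green 20 [336.  213.6] [0.476 0.117 0.085] [0.458 0.099 0.082] [0.498 0.122 0.088]
scene0 green 100 [331.5 224.9] [0.497 0.12  0.051] [0.46  0.101 0.021] [0.512 0.125 0.072]
scene0 blue 9 [223.4 150.6] [ 0.48  -0.419  0.023] [ 0.461 -0.439 -0.001] [ 0.493 -0.417  0.032]
scene0 blue 226 [261.1 174. ] [ 0.487 -0.208  0.041] [ 0.449 -0.248  0.003] [1.248 0.635 1.007]
scene0 blue 249 [232.4 190.8] [ 0.613 -0.21   0.038] [ 0.573 -0.254  0.   ] [1.248 0.635 1.007]
```

```bash
python3 - <<'E'
from h import *
from scipy.optimize import least_squares
f=load("top0.npz");P=cloud(f);Q=P[180:280,175:370].reshape(-1,3)
b=Q[(abs(Q[:,2]-.018)<.006)]
print(len(b));r=cv2.minAreaRect(b[:,:2].astype(np.float32));print(r)
for n in("top0","scene0"):
    P=cloud(load(n+".npz")).reshape(-1,3);P=P[(P[:,0]>.35)&(P[:,0]<.85)&(abs(P[:,1])<.5)]
    print(n,"bench z",np.median(P[abs(P[:,2])<.01][:,2]))
E
```

```text
3876
((0.5264909863471985, 0.023413419723510742), (0.20859317481517792, 0.5181068181991577), 4.586788177490234)
top0 bench z -0.0006276290266263283
scene0 bench z 0.0015944205208343037
```

```bash
python3 - <<'E'
from h import *
g=[np.array(p) for p in((.488,.098),(.512,-.005),(.536,-.107))]
for n in("top0","scene0"):
    f=load(n+".npz");P=cloud(f).reshape(-1,3);hsv=cv2.cvtColor(f["color"],cv2.COLOR_RGB2HSV).reshape(-1,3).astype(int)
    C=f["color"].reshape(-1,3)
    out=[]
    for c in g:
        m=(np.hypot(*(P[:,:2]-c).T)<.045)&(P[:,2]>.076)&(P[:,2]<.0895)
        q=P[m][:,:2].astype(np.float32);(ce,r)=cv2.minEnclosingCircle(q);h=cv2.convexHull(q)[:,0]
        from scipy.optimize import least_squares
        s=least_squares(lambda p:np.hypot(*(h-p).T)-.0275,c,loss="soft_l1",f_scale=.002)
        print(n,len(q),np.round(ce,4),round(r,4),s.x.round(4)); out.append(s.x)
    d=out[0]-out[2];print("theta",np.degrees(np.arctan2(-d[0],d[1])),np.hypot(*d),np.mean(out,0))
E
```

```text
top0 246 [0.494  0.1015] 0.0386 [0.4851 0.0972]
top0 246 [ 0.5178 -0.0048] 0.0348 [ 0.5116 -0.0056]
top0 242 [ 0.5429 -0.1049] 0.0352 [ 0.5362 -0.1062]
theta 14.119174449849558 0.20972799370560846 [ 0.51094519 -0.00486941]
scene0 194 [0.4871 0.0996] 0.0341 [0.4839 0.097 ]
scene0 185 [ 0.5183 -0.0066] 0.0367 [ 0.5112 -0.0065]
scene0 172 [ 0.5354 -0.1074] 0.0307 [ 0.5363 -0.1077]
theta 14.359308536536282 0.2113116270926824 [ 0.5104865  -0.00572229]
```

View pics/top0c.png

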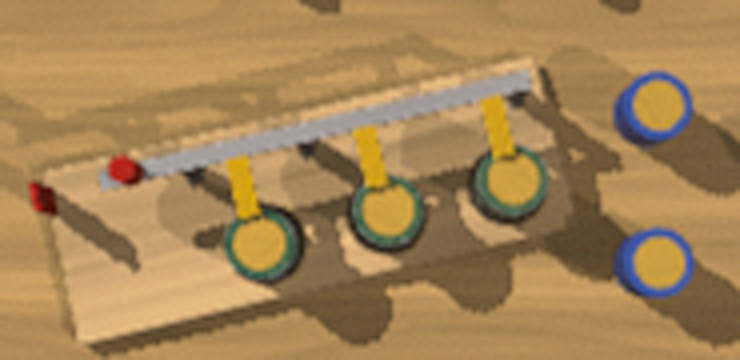

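View pics/scene0c.png

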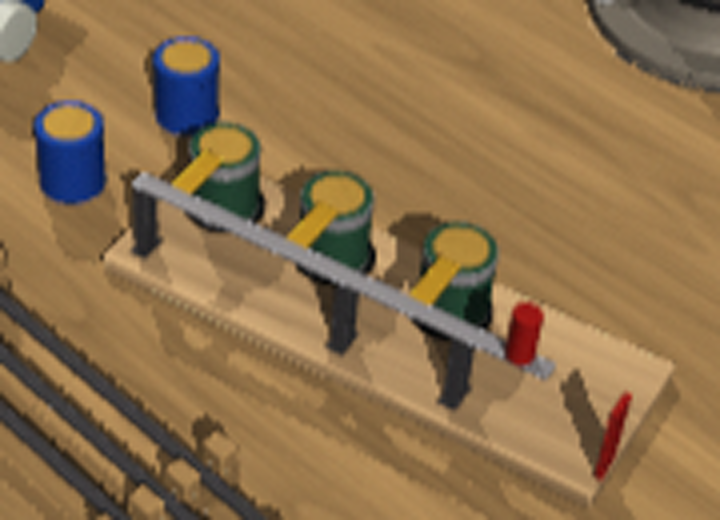

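The crops confirm the choice: the three green tins under yellow tabs on the board, knob at top (211,222). The two blue tins stand off the board and are decoys. Carrier fit: origin about (0.511, -0.005), yaw about 14.2°. First I'll turn the tool so its x axis lies along the carrier's +y, then go above the knob.

Emit:
{"op": "apply_moves", "data": {
  "dp": [
    [0, 0, 0],
    [0, 0, 0],
    [0, 0, 0],
    [0, 0, 0],
    [0, 0, 0],
    [-0.33, 0.112, 0],
    [-0.33, 0.112, 0],
    [-0.33, 0.112, 0],
    [-0.33, 0.112, 0],
    [-0.33, 0.112, 0],
    [-0.33, 0.112, 0],
    [-0.33, 0.112, 0],
    [-0.33, 0.112, 0],
    [-0.33, 0.112, 0],
    [-0.33, 0.112, 0],
    [0, 0, 0]
  ],
  "twist": [
    [0, 0, -0.0623],
    [0, 0, -0.0623],
    [0, 0, -0.0623],
    [0, 0, -0.0623],
    [0, 0, -0.0623],
    [0, 0, 0],
    [0, 0, 0],
    [0, 0, 0],
    [0, 0, 0],
    [0, 0, 0],
    [0, 0, 0],
    [0, 0, 0],
    [0, 0, 0],
    [0, 0, 0],
    [0, 0, 0],
    [0, 0, 0]
  ],
  "jaw": [0, 0, 0, 0, 0, 0, 0, 0, 0, 0, 0, 0, 0, 0, 0, 0],
  "grip_force": 40
}}

```text
clock: 1.7
tcp_pos: [0.5088, 0.2621, 0.3967]
orientation: [1.888, 2.51, -0.025]
contact_force: [-0.1, -0.4, -0.4]
grip_width: 0.0853
```

```bash
cat > st.py <<'E'
from bench import r
import numpy as np,sys
from scipy.spatial.transform import Rotation as Ro
th=np.radians(14.2);O=np.array([.5108,-.0053])
cx=np.array([np.cos(th),np.sin(th)]);cy=np.array([-np.sin(th),np.cos(th)])
def rep(tx,ty,tz):  # target carrier coords of grasp point (m)
    o=r.get_obs();p=o["tcp_pos"];T=Ro.from_rotvec(o["orientation"])
    d=p[:2]-O;print("clock",o["clock"],"tcp",p.round(4),"carrier grasp",(d@cx).round(4),(d@cy).round(4),(p[2]-r.hold_point_z).round(4))
    Rt=np.array([[cy[0],cx[0],0],[cy[1],cx[1],0],[0,0,-1]])
    print("twist units",(np.degrees((T.inv()*Ro.from_matrix(Rt)).as_rotvec())/120).round(4))
    X=np.r_[O+tx*cx+ty*cy,tz+r.hold_point_z]
    print("dp units",(T.inv().apply(X-p)/.12).round(4))
    print("F",o["contact_force"].round(2),"M",o["moment"].round(2),"w",round(o["grip_width"],4),"q",o["joints"].round(2))
if __name__=="__main__": rep(*map(float,sys.argv[1:4]))
E
python3 st.py .076 .191 .118
```

```text
clock 1.7 tcp [0.5088 0.2621 0.3967] carrier grasp 0.0637 0.2597 0.242
twist units [-0.0058  0.005   0.0159]
dp units [-0.5647  0.0962  1.0378]
F [-0.14 -0.4  -0.43] M [ 0.06 -0.03  0.01] w 0.0853 q [-0.59  0.32  0.01  1.81  0.    1.03  1.27]
```

Emit:
{"op": "apply_moves", "data": {
  "dp": [
    [-0.28, 0.048, 0],
    [-0.28, 0.048, 0],
    [0, 0, 0.2],
    [0, 0, 0]
  ],
  "twist": [
    [-0.0058, 0.005, 0.0159],
    [0, 0, 0],
    [0, 0, 0],
    [0, 0, 0]
  ],
  "jaw": [0, 0, 0, 0]
}}

```text
clock: 2.1
tcp_pos: [0.5383, 0.1974, 0.3715]
orientation: [-1.934, -2.475, 0.001]
contact_force: [-1.1, 0.3, -0.7]
grip_width: 0.0854
```

```bash
python3 st.py .076 .191 .118; python3 - <<'E'
from h import *
from bench import r
for n in("scene","top"):
    f=r.grab_frame(n)
    b=(300,120,420,280) if n=="scene" else (160,160,280,270)
    crop(f,*b,3.5,f"pics/{n}1.png")
E
```

```text
clock 2.1 tcp [0.5383 0.1974 0.3715] carrier grasp 0.0764 0.1897 0.2168
twist units [-0.0005 -0.0003 -0.0017]
dp units [ 0.0103 -0.0025  0.823 ]
F [-1.15  0.25 -0.7 ] M [-0.03  0.09 -0.01] w 0.0854 q [-0.49  0.35  0.04  1.84 -0.02  0.96  1.37]
```

View pics/scene1.png

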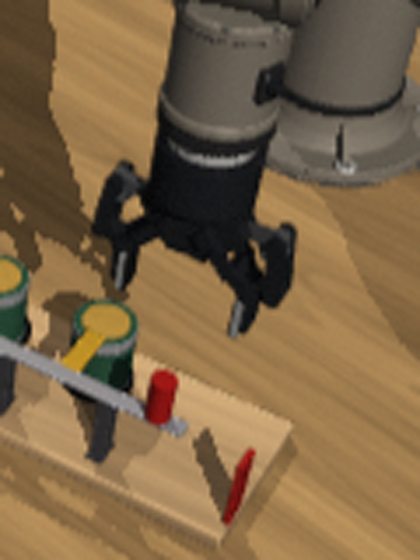

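The gripper is straddling the knob (crop 160,395) along the bar. Next: descend and close.

Emit:
{"op": "apply_moves", "data": {
  "dp": [
    [0.01, 0, 0.2],
    [0, 0, 0.2],
    [0, 0, 0.2],
    [0, 0, 0.17],
    [0, 0, 0],
    [0, 0, 0],
    [0, 0, 0],
    [0, 0, 0],
    [0, 0, 0],
    [0, 0, 0],
    [0, 0, 0]
  ],
  "twist": [
    [0, 0, 0],
    [0, 0, 0],
    [0, 0, 0],
    [0, 0, 0],
    [0, 0, 0],
    [0, 0, 0],
    [0, 0, 0],
    [0, 0, 0],
    [0, 0, 0],
    [0, 0, 0],
    [0, 0, 0]
  ],
  "jaw": [0, 0, 0, 0, 0, 255, 255, 255, 255, 255, 255],
  "grip_force": 30
}}

```text
clock: 3.3
tcp_pos: [0.5415, 0.2083, 0.2915]
orientation: [1.916, 2.48, 0.032]
contact_force: [2.0, 0.8, -5.8]
grip_width: 0.0205
```

```bash
python3 st.py .076 .242 .118
```

```text
clock 3.3 tcp [0.5415 0.2083 0.2915] carrier grasp 0.0822 0.1996 0.1368
twist units [ 0.0099 -0.0033  0.0036]
dp units [ 0.3529 -0.0523  0.1579]
F [ 2.04  0.8  -5.78] M [-0.05 -0.32  0.01] w 0.0205 q [-0.5   0.45  0.03  1.9  -0.02  0.77  1.37]
```

The arm came down short (grasp height 137 mm), shifted and tilted a little. I'll open, correct and regrip.

Emit:
{"op": "apply_moves", "data": {
  "dp": [
    [0, 0, 0],
    [0, 0, 0],
    [0, 0, 0],
    [0, 0, 0]
  ],
  "twist": [
    [0, 0, 0],
    [0, 0, 0],
    [0, 0, 0],
    [0, 0, 0]
  ],
  "jaw": [0, 0, 0, 0]
}}

```text
clock: 3.7
tcp_pos: [0.5416, 0.2093, 0.2919]
orientation: [1.915, 2.481, 0.035]
contact_force: [-0.2, -0.5, -0.4]
grip_width: 0.0778
```

```bash
python3 st.py .076 .193 .118;python3 - <<'E'
from h import *
from bench import r
for n in("scene",):
    f=r.grab_frame(n)
    crop(f,300,120,420,280,3.5,f"pics/{n}2.png")
E
python3 st.py .076 .193 .118
```

```text
clock 3.7 tcp [0.5416 0.2093 0.2919] carrier grasp 0.0825 0.2005 0.1372
twist units [ 0.0105 -0.004   0.0039]
dp units [-0.0634 -0.0584  0.158 ]
F [-0.2  -0.5  -0.38] M [ 0.01 -0.    0.03] w 0.0778 q [-0.5   0.45  0.03  1.9  -0.02  0.77  1.37]
clock 3.75 tcp [0.5416 0.2093 0.2919] carrier grasp 0.0825 0.2005 0.1372
twist units [ 0.0105 -0.004   0.0039]
dp units [-0.0636 -0.0584  0.1582]
F [-0.1  -0.4   0.92] M [ 0.02  0.01 -0.01] w 0.0839 q [-0.5   0.45  0.03  1.9  -0.02  0.77  1.37]
```

View pics/scene2.png

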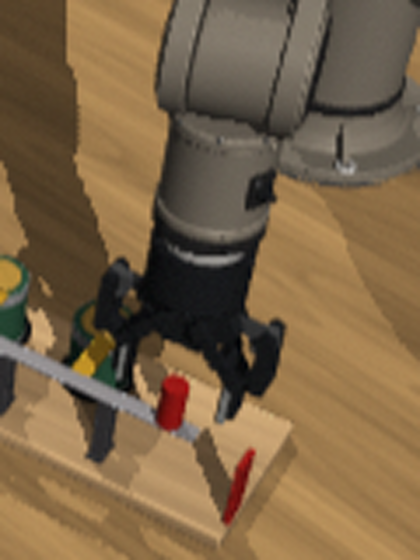

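The knob moved a few mm towards open, to crop (172,400), so it is at y≈200 mm. Correcting the pose before regripping.

Emit:
{"op": "apply_moves", "data": {
  "dp": [
    [0, -0.058, 0.05],
    [0, 0, 0.05],
    [0, 0, 0.05],
    [0, 0, 0]
  ],
  "twist": [
    [0.0105, -0.004, 0.0039],
    [0, 0, 0],
    [0, 0, 0],
    [0, 0, 0]
  ],
  "jaw": [0, 0, 0, 0]
}}

```text
clock: 4.15
tcp_pos: [0.534, 0.2076, 0.2719]
orientation: [-1.93, -2.478, 0.004]
contact_force: [0.2, -0.1, -0.2]
grip_width: 0.0855
```

```bash
python3 st.py .076 .2 .117
```

```text
clock 4.15 tcp [0.534  0.2076 0.2719] carrier grasp 0.0748 0.2007 0.1172
twist units [-0.0013  0.0004 -0.0002]
dp units [-0.0056  0.0103  0.0016]
F [ 0.23 -0.13 -0.21] M [-0.04 -0.01  0.01] w 0.0855 q [-0.5   0.47  0.03  1.92 -0.02  0.76  1.36]
```

Good. Close, then pull about 20 mm.

Emit:
{"op": "apply_moves", "data": {
  "dp": [
    [0, 0.01, 0],
    [0, 0, 0],
    [0, 0, 0],
    [0, 0, 0],
    [0, 0, 0],
    [0, 0, 0],
    [0.08, 0, 0],
    [0.08, 0, 0],
    [0.08, 0, 0],
    [0, 0, 0]
  ],
  "twist": [
    [0, 0, 0],
    [0, 0, 0],
    [0, 0, 0],
    [0, 0, 0],
    [0, 0, 0],
    [0, 0, 0],
    [0, 0, 0],
    [0, 0, 0],
    [0, 0, 0],
    [0, 0, 0]
  ],
  "jaw": [255, 255, 255, 255, 255, 255, 255, 255, 255, 255],
  "grip_force": 30
}}

```text
clock: 5.15
tcp_pos: [0.5288, 0.2365, 0.2719]
orientation: [1.932, 2.476, -0.005]
contact_force: [-0.0, 2.5, -1.2]
grip_width: 0.0213
```

```bash
python3 st.py .076 .242 .117
```

```text
clock 5.15 tcp [0.5288 0.2365 0.2719] carrier grasp 0.0767 0.23 0.1172
twist units [-0.0008  0.0013 -0.0012]
dp units [ 0.0996 -0.0064  0.0015]
F [-0.02  2.48 -1.21] M [0.55 0.02 0.06] w 0.0213 q [-0.55  0.48  0.03  1.9  -0.02  0.76  1.3 ]
```

Emit:
{"op": "apply_moves", "data": {
  "dp": [
    [0.04, 0, 0],
    [0.04, 0, 0],
    [0.03, 0, 0],
    [0.02, 0, 0]
  ],
  "twist": [
    [0, 0, 0],
    [0, 0, 0],
    [0, 0, 0],
    [0, 0, 0]
  ],
  "jaw": [255, 255, 255, 255]
}}

```text
clock: 5.55
tcp_pos: [0.5264, 0.2474, 0.2718]
orientation: [1.935, 2.467, -0.014]
contact_force: [1.2, -6.8, 2.1]
grip_width: 0.021
```

```bash
python3 st.py .076 .242 .117
```

```text
clock 5.55 tcp [0.5264 0.2474 0.2718] carrier grasp 0.0771 0.2412 0.1171
twist units [-0.0014  0.0052 -0.0034]
dp units [ 0.0069 -0.0092  0.0011]
F [ 1.16 -6.83  2.14] M [-0.69 -0.12  0.14] w 0.021 q [-0.58  0.48  0.03  1.9  -0.01  0.77  1.27]
```

Emit:
{"op": "apply_moves", "data": {
  "dp": [
    [0.03, 0, 0],
    [0.04, 0, 0],
    [0.04, 0, 0]
  ],
  "twist": [
    [0, 0, 0],
    [0, 0, 0],
    [0, 0, 0]
  ],
  "jaw": [255, 255, 255]
}}

```text
clock: 5.85
tcp_pos: [0.5264, 0.2498, 0.2717]
orientation: [1.943, 2.448, -0.031]
contact_force: [2.4, -14.4, 4.3]
grip_width: 0.0216
```

```bash
python3 st.py .076 .242 .117
```

```text
clock 5.85 tcp [0.5264 0.2498 0.2717] carrier grasp 0.0777 0.2434 0.117
twist units [-0.0029  0.0119 -0.0091]
dp units [-0.0123 -0.0137  0.0003]
F [  2.37 -14.37   4.34] M [-1.65 -0.15  0.15] w 0.0216 q [-0.59  0.49  0.05  1.89  0.    0.78  1.25]
```

14 N against about 3 N of sliding friction means it's on the end stop. Release, rise and look.

Emit:
{"op": "apply_moves", "data": {
  "dp": [
    [0, 0, 0],
    [0, 0, 0],
    [0, 0, 0],
    [0, 0, 0],
    [0, 0, 0],
    [0, 0, -0.2],
    [0, 0, -0.3],
    [0, 0, -0.3],
    [0, 0, 0]
  ],
  "twist": [
    [0, 0, 0],
    [0, 0, 0],
    [0, 0, 0],
    [0, 0, 0],
    [0, 0, 0],
    [0, 0, 0],
    [0, 0, 0],
    [0, 0, 0],
    [0, 0, 0]
  ],
  "jaw": [0, 0, 0, 0, 0, 0, 0, 0, 0]
}}

```text
clock: 6.75
tcp_pos: [0.5244, 0.2563, 0.3698]
orientation: [1.941, 2.456, -0.033]
contact_force: [0.2, 0.1, -0.6]
grip_width: 0.0855
```

```bash
python3 st.py 0 .105 .2; python3 - <<'E'
from h import *
from bench import r
from st import O,cx,cy
for n in("scene","top"):
    f=r.grab_frame(n);np.savez(n+"1.npz",**f)
    b=(215,150,395,280) if n=="scene" else (180,180,365,270)
    u0,v0,u1,v1=b
    crop(f,*b,4,f"pics/{n}3.png")
    P=cloud(f)[v0:v1,u0:u1];hsv=cv2.cvtColor(f["color"][v0:v1,u0:u1],cv2.COLOR_RGB2HSV).astype(int)
    H,S,V=[hsv[...,i] for i in range(3)]
    for nm,m in(("y",(H>20)&(H<32)&(S>150)&(V>120)),("r",((H<6)|(H>174))&(S>150)&(V>60))):
        k,l,st,ce=cv2.connectedComponentsWithStats(m.astype(np.uint8))
        for i in range(1,k):
            if st[i,4]>15:
                q=np.median(P[l==i],0);d=q[:2]-O;print(n,nm,st[i,4],(ce[i]+[u0,v0]).round(),"carrier",(d@cx).round(4),(d@cy).round(4),q[2].round(3))
E
```

```text
clock 6.75 tcp [0.5244 0.2563 0.3698] carrier grasp 0.0773 0.2503 0.2151
twist units [-0.0047  0.0104 -0.0069]
dp units [-1.2168 -0.6257  0.1583]
F [ 0.23  0.13 -0.63] M [ 0.05 -0.04 -0.  ] w 0.0855 q [-0.6   0.37  0.05  1.81  0.    0.98  1.25]
scene y 60 [277. 198.] carrier 0.0448 -0.0531 0.092
scene y 63 [307. 212.] carrier 0.0473 0.0518 0.093
scene y 69 [338. 227.] carrier 0.0487 0.156 0.092
scene r 107 [362. 240.] carrier 0.0875 0.2427 0.124
scene r 70 [368. 259.] carrier 0.0879 0.2694 0.061
top y 75 [289. 215.] carrier 0.0442 -0.0539 0.09
top y 84 [257. 222.] carrier 0.0471 0.0498 0.09
top y 88 [225. 230.] carrier 0.0482 0.1561 0.09
top y 31 [243. 239.] carrier 0.0057 0.1049 0.085
```

View pics/scene3.png

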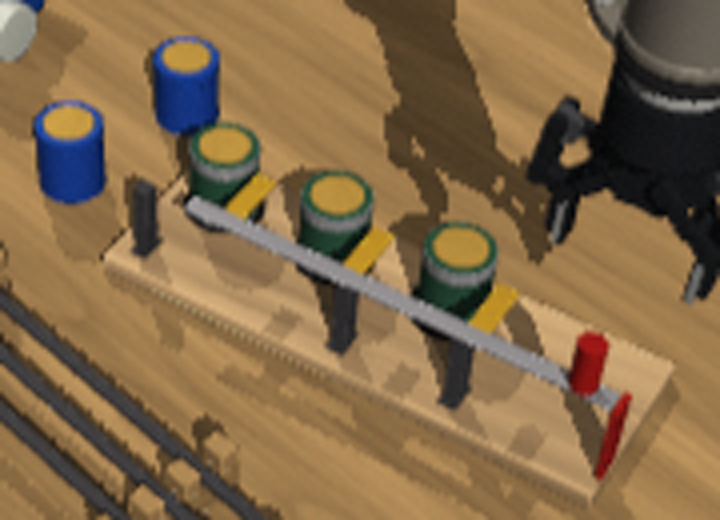

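The lock is fully open: bar end against the stop at crop (618,402), tabs between the tins. The tab line suggests yaw is nearer 13°, so I'll refit the lid centres now that they're uncovered.

```bash
python3 - <<'E'
from h import *
from scipy.optimize import least_squares
g=[np.array(p) for p in((.485,.097),(.511,-.0055),(.536,-.107))]
for n in("top1","scene1"):
    f=load(n+".npz");P=cloud(f).reshape(-1,3);hsv=cv2.cvtColor(f["color"],cv2.COLOR_RGB2HSV).reshape(-1,3).astype(int)
    for c in g:
        near=np.hypot(*(P[:,:2]-c).T)
        disc=(near<.04)&(hsv[:,0]>14)&(hsv[:,0]<24)&(hsv[:,1]>90)&(abs(P[:,2]-.085)<.006)
        top=(near<.04)&(abs(P[:,2]-.084)<.007)&~((hsv[:,0]>24)&(hsv[:,0]<32)&(hsv[:,1]>200))
        q=P[disc][:,:2];h=cv2.convexHull(P[top][:,:2].astype(np.float32))[:,0]
        s=least_squares(lambda p:np.hypot(*(h-p[:2]).T)-.028,c,loss="soft_l1",f_scale=.0015).x
        print(n,disc.sum(),q.mean(0).round(4),(q.min(0)/2+q.max(0)/2).round(4),s.round(4))
E
```

```text
top1 131 [0.485  0.0968] [0.4843 0.0977] [0.4845 0.0973]
top1 129 [ 0.5128 -0.0064] [ 0.5126 -0.0063] [ 0.511  -0.0058]
top1 126 [ 0.5372 -0.108 ] [ 0.5376 -0.108 ] [ 0.5357 -0.1066]
scene1 116 [0.4831 0.0969] [0.4796 0.0945] [0.4849 0.097 ]
scene1 104 [ 0.5108 -0.0069] [ 0.506  -0.0106] [ 0.5124 -0.006 ]
scene1 91 [ 0.5346 -0.1078] [ 0.5328 -0.1082] [ 0.5364 -0.1076]
```

I'll grip the tins with the jaws along carrier x, which clears the tabs by more. Turn 91°.

Emit:
{"op": "apply_moves", "data": {
  "dp": [
    [0, 0, 0],
    [0, 0, 0],
    [0, 0, 0],
    [0, 0, 0],
    [0, 0, 0],
    [0, 0, 0],
    [0, 0, 0],
    [0, 0, 0],
    [0, 0, 0],
    [0, 0, 0],
    [0, 0, 0],
    [0, 0, 0]
  ],
  "twist": [
    [0, 0, 0.07],
    [0, 0, 0.07],
    [0, 0, 0.07],
    [0, 0, 0.07],
    [0, 0, 0.07],
    [0, 0, 0.07],
    [0, 0, 0.07],
    [0, 0, 0.07],
    [0, 0, 0.07],
    [0, 0, 0.07],
    [0, 0, 0.06],
    [0, 0, 0]
  ],
  "jaw": [0, 0, 0, 0, 0, 0, 0, 0, 0, 0, 0, 0]
}}

```text
clock: 8.05
tcp_pos: [0.5159, 0.2538, 0.3453]
orientation: [3.087, 0.265, -0.064]
contact_force: [-0.1, -0.3, -0.8]
grip_width: 0.0857
```

```bash
cat > st2.py <<'E'
from bench import r
import numpy as np,sys
from scipy.spatial.transform import Rotation as Ro
th=np.radians(13.3)
cx=np.array([np.cos(th),np.sin(th)]);cy=np.array([-np.sin(th),np.cos(th)])
T3={"A":(.4848,.0971),"B":(.5118,-.006),"C":(.5363,-.1073)}
def rep(k,tz):
    o=r.get_obs();p=o["tcp_pos"];T=Ro.from_rotvec(o["orientation"])
    g=p+T.apply([0,0,r.hold_point_z])
    print("clock",round(o["clock"],2),"grasp pt",g.round(4))
    Rt=Ro.from_matrix(np.array([[cx[0],-cy[0],0],[cx[1],-cy[1],0],[0,0,-1]]))
    print("twist units",(np.degrees((T.inv()*Rt).as_rotvec())/120).round(4))
    X=np.r_[T3[k],tz]-Rt.apply([0,0,r.hold_point_z])
    print("dp units",(T.inv().apply(X-p)/.12).round(4), "level dp", (Rt.inv().apply(X-p)/.12).round(4))
    print("F",o["contact_force"].round(2),"M",o["moment"].round(2),"w",round(o["grip_width"],4),"q",o["joints"].round(2))
if __name__=="__main__": rep(sys.argv[1],float(sys.argv[2]))
E
python3 st2.py A .06
```

```text
clock 8.05 grasp pt [0.5102 0.2467 0.1908]
twist units [ 0.018   0.0218 -0.0292]
dp units [-0.4278  1.199   1.1559] level dp [-0.5528  1.2114  1.088 ]
F [-0.15 -0.31 -0.83] M [ 0.08 -0.03  0.05] w 0.0857 q [-0.87  0.41  0.39  1.86 -0.16  0.96 -0.24]
```

Emit:
{"op": "apply_moves", "data": {
  "dp": [
    [0, 0, -0.1],
    [-0.09, 0.2, 0],
    [-0.09, 0.2, 0],
    [-0.09, 0.2, 0],
    [-0.09, 0.2, 0],
    [-0.09, 0.2, 0],
    [-0.09, 0.2, 0],
    [0, 0, 0]
  ],
  "twist": [
    [0.018, 0.0218, -0.0292],
    [0, 0, 0],
    [0, 0, 0],
    [0, 0, 0],
    [0, 0, 0],
    [0, 0, 0],
    [0, 0, 0],
    [0, 0, 0]
  ],
  "jaw": [0, 0, 0, 0, 0, 0, 0, 0]
}}

```text
clock: 8.85
tcp_pos: [0.4844, 0.0945, 0.3496]
orientation: [3.108, 0.423, -0.017]
contact_force: [0.5, 0.5, -0.5]
grip_width: 0.0856
```

```bash
python3 st2.py A .06
```

```text
clock 8.85 grasp pt [0.4829 0.0935 0.1949]
twist units [0.0019 0.0055 0.0182]
dp units [ 0.0217 -0.0243  1.1238] level dp [ 0.0079 -0.0205  1.124 ]
F [ 0.55  0.48 -0.45] M [-0.   -0.01  0.01] w 0.0856 q [-0.68  0.26  0.42  2.06 -0.13  0.86  0.09]
```

Correct, then descend partway in short rows.

Emit:
{"op": "apply_moves", "data": {
  "dp": [
    [0.015, -0.02, 0],
    [0, 0, 0.15],
    [0, 0, 0.15],
    [0, 0, 0.15],
    [0, 0, 0]
  ],
  "twist": [
    [0.0019, 0.0055, 0.0182],
    [0, 0, 0],
    [0, 0, 0],
    [0, 0, 0],
    [0, 0, 0]
  ],
  "jaw": [0, 0, 0, 0, 0]
}}

```text
clock: 9.35
tcp_pos: [0.4846, 0.0988, 0.2916]
orientation: [-3.118, -0.386, 0.004]
contact_force: [-0.1, -1.0, -0.5]
grip_width: 0.0859
```

```bash
python3 st2.py A .06
```

```text
clock 9.35 grasp pt [0.4842 0.0988 0.1369]
twist units [-0.0002  0.0011  0.0069]
dp units [-5.000e-04  1.460e-02  6.404e-01] level dp [-0.0017  0.0143  0.6404]
F [-0.09 -0.97 -0.5 ] M [-0.01  0.02 -0.02] w 0.0859 q [-0.65  0.35  0.39  2.1  -0.2   0.72  0.12]
```

Emit:
{"op": "apply_moves", "data": {
  "dp": [
    [0, 0.014, 0.15],
    [0, 0, 0.15],
    [0, 0, 0.15],
    [0, 0, 0.1],
    [0, 0, 0]
  ],
  "twist": [
    [0, 0, 0.007],
    [0, 0, 0],
    [0, 0, 0],
    [0, 0, 0],
    [0, 0, 0]
  ],
  "jaw": [0, 0, 0, 0, 0]
}}

```text
clock: 9.85
tcp_pos: [0.486, 0.0998, 0.2246]
orientation: [-3.117, -0.381, 0.002]
contact_force: [0.5, -0.3, 0.2]
grip_width: 0.0854
```

```bash
python3 st2.py A .06
```

```text
clock 9.85 grasp pt [0.4857 0.1    0.0699]
twist units [-0.0008  0.0006  0.0053]
dp units [-0.0149  0.02    0.0822] level dp [-0.0148  0.02    0.0822]
F [ 0.48 -0.32  0.24] M [0.02 0.01 0.01] w 0.0854 q [-0.6   0.47  0.33  2.13 -0.28  0.58  0.18]
```

Emit:
{"op": "apply_moves", "data": {
  "dp": [
    [-0.012, 0.02, 0.06],
    [0, 0, 0.02],
    [0, 0, 0],
    [0, 0, 0],
    [0, 0, 0],
    [0, 0, 0],
    [0, 0, 0],
    [0, 0, 0]
  ],
  "twist": [
    [0, 0, 0.005],
    [0, 0, 0],
    [0, 0, 0],
    [0, 0, 0],
    [0, 0, 0],
    [0, 0, 0],
    [0, 0, 0],
    [0, 0, 0]
  ],
  "jaw": [0, 0, 255, 255, 255, 255, 255, 255],
  "grip_force": 50
}}

```text
clock: 10.65
tcp_pos: [0.4858, 0.0974, 0.2165]
orientation: [-3.118, -0.366, -0.002]
contact_force: [0.5, -0.1, -3.4]
grip_width: 0.0555
```

```bash
python3 st2.py A .1
```

```text
clock 10.65 grasp pt [0.4859 0.0978 0.0618]
twist units [-0.0011 -0.0007  0.0006]
dp units [-7.90e-03 -1.00e-04 -3.18e-01] level dp [-0.0083  0.0007 -0.318 ]
F [ 0.5  -0.11 -3.43] M [0.01 0.02 0.01] w 0.0555 q [-0.59  0.48  0.33  2.14 -0.29  0.56  0.19]
```

Gripped (55.5 mm wide). Lift about 4 cm and weigh.

Emit:
{"op": "apply_moves", "data": {
  "dp": [
    [0, 0, -0.08],
    [0, 0, -0.1],
    [0, 0, -0.1],
    [0, 0, -0.08],
    [0, 0, 0],
    [0, 0, 0],
    [0, 0, 0],
    [0, 0, 0]
  ],
  "twist": [
    [0, 0, 0],
    [0, 0, 0],
    [0, 0, 0],
    [0, 0, 0],
    [0, 0, 0],
    [0, 0, 0],
    [0, 0, 0],
    [0, 0, 0]
  ],
  "jaw": [255, 255, 255, 255, 255, 255, 255, 255]
}}

```text
clock: 11.45
tcp_pos: [0.4856, 0.0973, 0.2644]
orientation: [-3.117, -0.366, -0.004]
contact_force: [-0.4, -0.5, -2.8]
grip_width: 0.0553
```

```bash
python3 st2.py A .062;python3 - <<'E'
from h import *
from bench import r
f=r.grab_frame("scene");crop(f,215,100,395,280,3,"pics/s4.png")
print(r.get_obs()["contact_force"]);r.grab_frame("top");print(r.get_obs()["contact_force"],r.get_obs()["tau"])
E
```

```text
clock 11.45 grasp pt [0.4859 0.0978 0.1097]
twist units [-0.0014 -0.0013  0.0007]
dp units [-0.0076  0.0014  0.3978] level dp [-6.500e-03  2.000e-04  3.978e-01]
F [-0.42 -0.51 -2.78] M [ 0.03  0.03 -0.02] w 0.0553 q [-0.63  0.4   0.37  2.12 -0.24  0.66  0.14]
[-0.10492324 -0.64954323 -3.33894114]
[ 0.38594646  0.50516822 -3.14444772] [-1.98201905e-02 -4.38986349e+01  5.03566816e+00 -1.97147673e+01
  2.95705713e-04 -1.62170688e-02  3.97090535e-04]
```

View pics/s4.png

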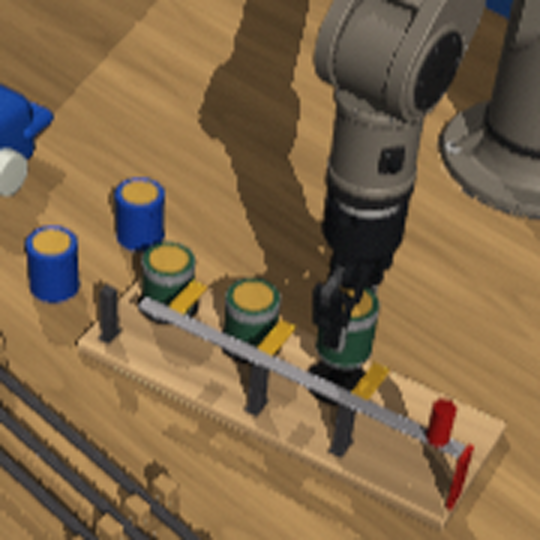

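Tin A at crop (345,335) hangs clear; it reads about 3 N, so it's a light one. Set it back down.

Emit:
{"op": "apply_moves", "data": {
  "dp": [
    [0, 0, 0.1],
    [0, 0, 0.1],
    [0, 0, 0.1],
    [0, 0, 0.04],
    [0, 0, 0]
  ],
  "twist": [
    [0, 0, 0],
    [0, 0, 0],
    [0, 0, 0],
    [0, 0, 0],
    [0, 0, 0]
  ],
  "jaw": [255, 255, 255, 255, 255]
}}

```text
clock: 12.05
tcp_pos: [0.485, 0.0973, 0.2181]
orientation: [-3.118, -0.366, 0.002]
contact_force: [-0.2, -0.1, -2.8]
grip_width: 0.0551
```

```bash
python3 st2.py A .0615
```

```text
clock 12.05 grasp pt [0.4847 0.0976 0.0634]
twist units [-0.001   0.0004  0.0007]
dp units [-0.0016  0.0011  0.016 ] level dp [-0.0016  0.0011  0.016 ]
F [-0.25 -0.08 -2.79] M [-0.02 -0.03  0.02] w 0.0551 q [-0.59  0.48  0.33  2.14 -0.29  0.56  0.19]
```

Emit:
{"op": "apply_moves", "data": {
  "dp": [
    [0, 0, 0.016],
    [0, 0, 0.01],
    [0, 0, 0]
  ],
  "twist": [
    [0, 0, 0],
    [0, 0, 0],
    [0, 0, 0]
  ],
  "jaw": [255, 255, 255]
}}

```text
clock: 12.35
tcp_pos: [0.4855, 0.097, 0.2171]
orientation: [-3.117, -0.364, 0.002]
contact_force: [0.1, -0.3, -3.2]
grip_width: 0.0549
```

```bash
python3 st2.py A .0615
```

```text
clock 12.35 grasp pt [0.4852 0.0975 0.0624]
twist units [-0.0018  0.0004  0.0003]
dp units [-0.0053 -0.0023  0.0075] level dp [-0.0053 -0.0023  0.0075]
F [ 0.05 -0.31 -3.17] M [-0.01  0.03 -0.06] w 0.0549 q [-0.59  0.48  0.33  2.14 -0.29  0.56  0.19]
```

Emit:
{"op": "apply_moves", "data": {
  "dp": [
    [0, 0, 0.015],
    [0, 0, 0.015],
    [0, 0, 0.01]
  ],
  "twist": [
    [0, 0, 0],
    [0, 0, 0],
    [0, 0, 0]
  ],
  "jaw": [255, 255, 255]
}}

```text
clock: 12.65
tcp_pos: [0.486, 0.0966, 0.2164]
orientation: [-3.114, -0.363, 0.001]
contact_force: [-4.7, -0.6, 11.2]
grip_width: 0.0553
```

```bash
python3 st2.py A .0615
```

```text
clock 12.65 grasp pt [0.4857 0.0976 0.0617]
twist units [-0.0033 -0.     -0.0001]
dp units [-0.0085 -0.0062  0.0019] level dp [-0.0085 -0.0063  0.0019]
F [-4.73 -0.58 11.24] M [-0.38  0.92  0.08] w 0.0553 q [-0.58  0.48  0.32  2.14 -0.3   0.56  0.19]
```

Contact (11 N up), so it's standing. Release and rise.

Emit:
{"op": "apply_moves", "data": {
  "dp": [
    [0, 0, 0],
    [0, 0, 0],
    [0, 0, 0],
    [0, 0, 0],
    [0, 0, 0],
    [0, 0, -0.2],
    [0, 0, -0.2],
    [0, 0, -0.2],
    [0, 0, -0.2],
    [0, 0, 0]
  ],
  "twist": [
    [0, 0, 0],
    [0, 0, 0],
    [0, 0, 0],
    [0, 0, 0],
    [0, 0, 0],
    [0, 0, 0],
    [0, 0, 0],
    [0, 0, 0],
    [0, 0, 0],
    [0, 0, 0]
  ],
  "jaw": [0, 0, 0, 0, 0, 0, 0, 0, 0, 0]
}}

```text
clock: 13.65
tcp_pos: [0.4868, 0.0961, 0.3152]
orientation: [-3.115, -0.363, 0.0]
contact_force: [0.5, -0.4, 0.8]
grip_width: 0.0854
```

```bash
python3 st2.py B .16;python3 - <<'E'
from h import *
from bench import r
f=r.grab_frame("scene");crop(f,215,100,395,280,3,"pics/s5.png")
E
```

```text
clock 13.65 grasp pt [0.4867 0.097  0.1606]
twist units [-0.0029 -0.0003 -0.0001]
dp units [ 7.400e-03  8.758e-01 -7.000e-04] level dp [0.0072 0.8758 0.0046]
F [ 0.5  -0.44  0.84] M [-0.01 -0.01 -0.01] w 0.0854 q [-0.66  0.31  0.41  2.08 -0.19  0.78  0.1 ]
```

View pics/s5.png

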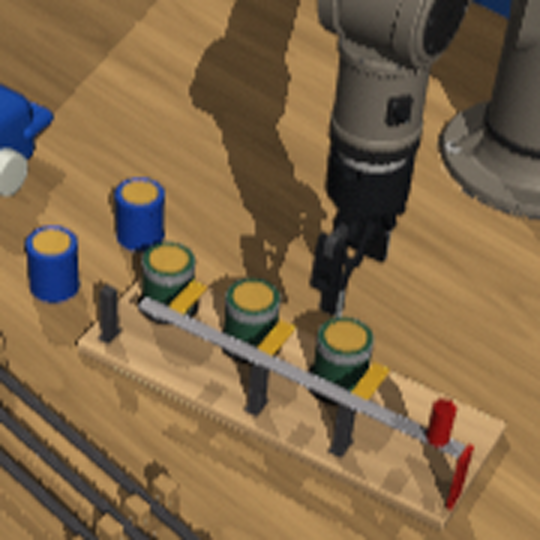

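Tin A is standing again in its bay at crop (343,350), and the lock is still open. On to B: tips at 0.142 clear the lids at 0.084.

Emit:
{"op": "apply_moves", "data": {
  "dp": [
    [0, 0.22, 0],
    [0, 0.22, 0],
    [0, 0.22, 0],
    [0, 0.2, 0],
    [0, 0, 0]
  ],
  "twist": [
    [-0.003, 0, 0],
    [0, 0, 0],
    [0, 0, 0],
    [0, 0, 0],
    [0, 0, 0]
  ],
  "jaw": [0, 0, 0, 0, 0]
}}

```text
clock: 14.2
tcp_pos: [0.5089, -0.0059, 0.3084]
orientation: [3.118, 0.372, -0.013]
contact_force: [-0.0, -0.9, 0.4]
grip_width: 0.0853
```

```bash
python3 st2.py B .0615
```

```text
clock 14.2 grasp pt [ 0.5076 -0.0063  0.1537]
twist units [0.0002 0.0041 0.0024]
dp units [0.0297 0.0062 0.7684] level dp [0.0231 0.0063 0.7686]
F [-0.04 -0.9   0.37] M [-0.02  0.   -0.02] w 0.0853 q [-0.47  0.35  0.44  2.06 -0.21  0.78  0.33]
```

Emit:
{"op": "apply_moves", "data": {
  "dp": [
    [0.023, 0.006, 0.1],
    [0, 0, 0.15],
    [0, 0, 0.15],
    [0, 0, 0.15],
    [0, 0, 0.1],
    [0, 0, 0]
  ],
  "twist": [
    [0, 0.004, 0.0024],
    [0, 0, 0],
    [0, 0, 0],
    [0, 0, 0],
    [0, 0, 0],
    [0, 0, 0]
  ],
  "jaw": [0, 0, 0, 0, 0, 0]
}}

```text
clock: 14.8
tcp_pos: [0.5092, -0.0034, 0.2221]
orientation: [-3.12, -0.365, 0.013]
contact_force: [-0.4, -0.2, 0.2]
grip_width: 0.0856
```

```bash
python3 st2.py B .0615
```

```text
clock 14.8 grasp pt [ 0.5079 -0.0035  0.0674]
twist units [-0.0008  0.0039  0.0003]
dp units [0.0166 0.0258 0.0487] level dp [0.0162 0.0258 0.0489]
F [-0.38 -0.16  0.22] M [ 0.    0.05 -0.04] w 0.0856 q [-0.41  0.5   0.37  2.11 -0.31  0.6   0.41]
```

Emit:
{"op": "apply_moves", "data": {
  "dp": [
    [0.016, 0.026, 0.03],
    [0, 0, 0.018],
    [0, 0, 0],
    [0, 0, 0],
    [0, 0, 0],
    [0, 0, 0],
    [0, 0, 0],
    [0, 0, 0]
  ],
  "twist": [
    [0, 0.004, 0],
    [0, 0, 0],
    [0, 0, 0],
    [0, 0, 0],
    [0, 0, 0],
    [0, 0, 0],
    [0, 0, 0],
    [0, 0, 0]
  ],
  "jaw": [0, 0, 255, 255, 255, 255, 255, 255]
}}

```text
clock: 15.6
tcp_pos: [0.5122, -0.0056, 0.2173]
orientation: [-3.118, -0.365, -0.004]
contact_force: [-0.0, 0.1, -4.5]
grip_width: 0.0549
```

```bash
python3 st2.py B .1
```

```text
clock 15.6 grasp pt [ 0.5126 -0.0052  0.0626]
twist units [-0.0009 -0.0014  0.0006]
dp units [-0.0034  0.0015 -0.3115] level dp [-0.0043  0.0021 -0.3115]
F [-0.03  0.1  -4.51] M [-0.03 -0.03 -0.04] w 0.0549 q [-0.39  0.51  0.36  2.1  -0.32  0.58  0.42]
```

Emit:
{"op": "apply_moves", "data": {
  "dp": [
    [0, 0, -0.08],
    [0, 0, -0.1],
    [0, 0, -0.1],
    [0, 0, -0.08],
    [0, 0, 0],
    [0, 0, 0],
    [0, 0, 0],
    [0, 0, 0]
  ],
  "twist": [
    [0, 0, 0],
    [0, 0, 0],
    [0, 0, 0],
    [0, 0, 0],
    [0, 0, 0],
    [0, 0, 0],
    [0, 0, 0],
    [0, 0, 0]
  ],
  "jaw": [255, 255, 255, 255, 255, 255, 255, 255]
}}

```text
clock: 16.4
tcp_pos: [0.512, -0.0057, 0.2652]
orientation: [-3.118, -0.365, -0.006]
contact_force: [-0.9, 0.1, -2.3]
grip_width: 0.0553
```

```bash
python3 st2.py B .062;python3 - <<'E'
from h import *
from bench import r
f=r.grab_frame("scene");crop(f,215,100,395,280,3,"pics/s6.png")
print(r.get_obs()["contact_force"]);r.grab_frame("top");print(r.get_obs()["contact_force"])
E
```

```text
clock 16.4 grasp pt [ 0.5125 -0.0053  0.1105]
twist units [-0.001  -0.002   0.0006]
dp units [-0.0036  0.0027  0.4045] level dp [-0.0018  0.0019  0.4045]
F [-0.91  0.07 -2.35] M [-0.01  0.02  0.01] w 0.0553 q [-0.44  0.42  0.41  2.08 -0.27  0.68  0.38]
[ 0.24601424  0.29714536 -4.00085606]
[ 1.49059097  0.19666746 -2.88767937]
```

View pics/s6.png

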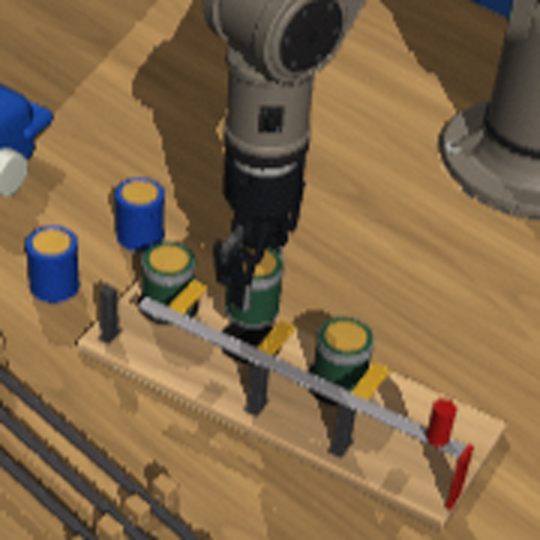

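Tin B is clear of its bay and reads about 3 N, so it's also light. Set it back.

Emit:
{"op": "apply_moves", "data": {
  "dp": [
    [0, 0, 0.1],
    [0, 0, 0.1],
    [0, 0, 0.1],
    [0, 0, 0.05],
    [0, 0, 0.02],
    [0, 0, 0]
  ],
  "twist": [
    [0, 0, 0],
    [0, 0, 0],
    [0, 0, 0],
    [0, 0, 0],
    [0, 0, 0],
    [0, 0, 0]
  ],
  "jaw": [255, 255, 255, 255, 255, 255]
}}

```text
clock: 17.1
tcp_pos: [0.512, -0.0058, 0.2171]
orientation: [-3.116, -0.364, -0.001]
contact_force: [-1.5, 0.4, 2.6]
grip_width: 0.0555
```

```bash
python3 st2.py B .0615
```

```text
clock 17.1 grasp pt [ 0.512  -0.0052  0.0624]
twist units [-0.002  -0.0004  0.0003]
dp units [-0.0021  0.0011  0.0076] level dp [-0.0021  0.0011  0.0076]
F [-1.54  0.35  2.6 ] M [ 0.05  0.3  -0.  ] w 0.0555 q [-0.39  0.51  0.36  2.1  -0.32  0.58  0.43]
```

Contact. Release and rise.

Emit:
{"op": "apply_moves", "data": {
  "dp": [
    [0, 0, 0.01],
    [0, 0, 0],
    [0, 0, 0],
    [0, 0, 0],
    [0, 0, 0],
    [0, 0, 0],
    [0, 0, -0.2],
    [0, 0, -0.2],
    [0, 0, -0.2],
    [0, 0, -0.2],
    [0, 0, 0]
  ],
  "twist": [
    [0, 0, 0],
    [0, 0, 0],
    [0, 0, 0],
    [0, 0, 0],
    [0, 0, 0],
    [0, 0, 0],
    [0, 0, 0],
    [0, 0, 0],
    [0, 0, 0],
    [0, 0, 0],
    [0, 0, 0]
  ],
  "jaw": [255, 0, 0, 0, 0, 0, 0, 0, 0, 0, 0]
}}

```text
clock: 18.2
tcp_pos: [0.5127, -0.0069, 0.3152]
orientation: [-3.116, -0.363, 0.002]
contact_force: [1.1, 0.5, -0.8]
grip_width: 0.0853
```

```bash
python3 st2.py C .16;python3 - <<'E'
from h import *
from bench import r
f=r.grab_frame("scene");crop(f,215,100,395,280,3,"pics/s7.png")
E
```

```text
clock 18.2 grasp pt [ 0.5125 -0.0062  0.1605]
twist units [-0.0023  0.0003 -0.0001]
dp units [-1.300e-03  8.596e-01  2.000e-04] level dp [-0.0015  0.8596  0.0043]
F [ 1.1   0.48 -0.83] M [ 0.02 -0.03  0.01] w 0.0853 q [-0.47  0.35  0.45  2.05 -0.21  0.79  0.33]
```

View pics/s7.png

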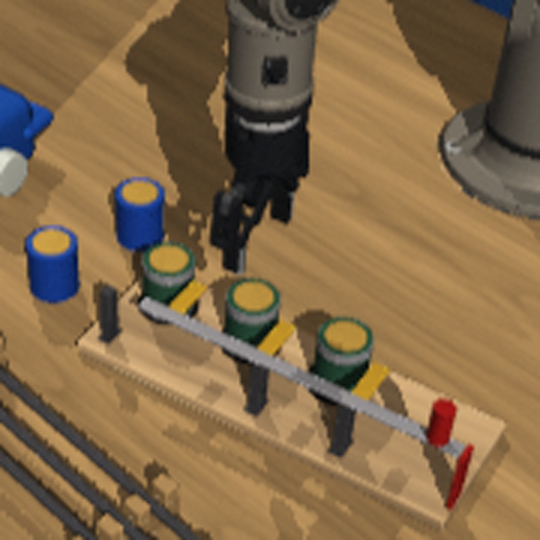

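B is standing in its bay at crop (252,315). On to C; the blue tins are more than 50 mm clear of the fingers.

Emit:
{"op": "apply_moves", "data": {
  "dp": [
    [0, 0.22, 0],
    [0, 0.22, 0],
    [0, 0.22, 0],
    [0, 0.18, 0],
    [0, 0, 0]
  ],
  "twist": [
    [-0.002, 0, 0],
    [0, 0, 0],
    [0, 0, 0],
    [0, 0, 0],
    [0, 0, 0]
  ],
  "jaw": [0, 0, 0, 0, 0]
}}

```text
clock: 18.75
tcp_pos: [0.5345, -0.1059, 0.308]
orientation: [-3.118, -0.371, 0.016]
contact_force: [-0.2, 0.0, -0.4]
grip_width: 0.0852
```

```bash
python3 st2.py C .0615
```

```text
clock 18.75 grasp pt [ 0.5329 -0.1058  0.1533]
twist units [-0.0014  0.0047  0.0024]
dp units [0.0191 0.0175 0.7647] level dp [0.0116 0.0151 0.7649]
F [-0.22  0.03 -0.39] M [ 0.04  0.03 -0.01] w 0.0852 q [-0.28  0.41  0.46  1.98 -0.25  0.82  0.55]
```

Emit:
{"op": "apply_moves", "data": {
  "dp": [
    [0.012, 0.015, 0.1],
    [0, 0, 0.15],
    [0, 0, 0.15],
    [0, 0, 0.15],
    [0, 0, 0.1],
    [0, 0, 0]
  ],
  "twist": [
    [-0.001, 0.005, 0.0024],
    [0, 0, 0],
    [0, 0, 0],
    [0, 0, 0],
    [0, 0, 0],
    [0, 0, 0]
  ],
  "jaw": [0, 0, 0, 0, 0, 0]
}}

```text
clock: 19.35
tcp_pos: [0.5337, -0.1035, 0.2213]
orientation: [-3.116, -0.365, 0.012]
contact_force: [-0.2, 0.2, -0.4]
grip_width: 0.0853
```

```bash
python3 st2.py C .0615
```

```text
clock 19.35 grasp pt [ 0.5325 -0.1029  0.0666]
twist units [-0.0025  0.0034  0.0006]
dp units [0.0137 0.0363 0.0425] level dp [0.0135 0.036  0.0428]
F [-0.23  0.23 -0.36] M [-0.03  0.02 -0.01] w 0.0853 q [-0.22  0.54  0.39  2.03 -0.34  0.64  0.62]
```

Emit:
{"op": "apply_moves", "data": {
  "dp": [
    [0.015, 0.036, 0.03],
    [0.01, 0, 0.012],
    [0, 0, 0],
    [0, 0, 0],
    [0, 0, 0],
    [0, 0, 0],
    [0, 0, 0],
    [0, 0, 0]
  ],
  "twist": [
    [-0.0025, 0.0035, 0],
    [0, 0, 0],
    [0, 0, 0],
    [0, 0, 0],
    [0, 0, 0],
    [0, 0, 0],
    [0, 0, 0],
    [0, 0, 0]
  ],
  "jaw": [0, 0, 255, 255, 255, 255, 255, 255],
  "grip_force": 60
}}

```text
clock: 20.15
tcp_pos: [0.538, -0.1071, 0.2173]
orientation: [3.12, 0.366, 0.003]
contact_force: [0.6, -0.2, -3.4]
grip_width: 0.0544
```

```bash
python3 st2.py C .1
```

```text
clock 20.15 grasp pt [ 0.5383 -0.1071  0.0626]
twist units [ 0.0003 -0.001   0.0006]
dp units [-0.0134 -0.001  -0.3117] level dp [-0.014  -0.0012 -0.3117]
F [ 0.56 -0.17 -3.43] M [-0.12 -0.01 -0.  ] w 0.0544 q [-0.21  0.56  0.38  2.02 -0.34  0.62  0.63]
```

Emit:
{"op": "apply_moves", "data": {
  "dp": [
    [0, 0, -0.08],
    [0, 0, -0.1],
    [0, 0, -0.1],
    [0, 0, -0.08],
    [0, 0, 0],
    [0, 0, 0],
    [0, 0, 0],
    [0, 0, 0]
  ],
  "twist": [
    [0, 0, 0],
    [0, 0, 0],
    [0, 0, 0],
    [0, 0, 0],
    [0, 0, 0],
    [0, 0, 0],
    [0, 0, 0],
    [0, 0, 0]
  ],
  "jaw": [255, 255, 255, 255, 255, 255, 255, 255]
}}

```text
clock: 20.95
tcp_pos: [0.5369, -0.1063, 0.264]
orientation: [-3.119, -0.367, -0.001]
contact_force: [-0.5, 0.3, -7.2]
grip_width: 0.0546
```

```bash
python3 st2.py C .062;python3 - <<'E'
from h import *
from bench import r
f=r.grab_frame("scene");crop(f,215,100,395,280,3,"pics/s8.png")
print(r.get_obs()["contact_force"]);r.grab_frame("top");print(r.get_obs()["contact_force"])
E
```

```text
clock 20.95 grasp pt [ 0.537  -0.1062  0.1093]
twist units [-0.0003 -0.0002  0.0009]
dp units [-0.0071  0.0073  0.3941] level dp [-0.0069  0.007   0.3941]
F [-0.48  0.27 -7.21] M [0.03 0.02 0.03] w 0.0546 q [-0.25  0.48  0.43  2.   -0.3   0.72  0.59]
[ 0.18399873  0.08523602 -6.0254621 ]
[-0.46386683  0.29227487 -6.10306509]
```

View pics/s8.png

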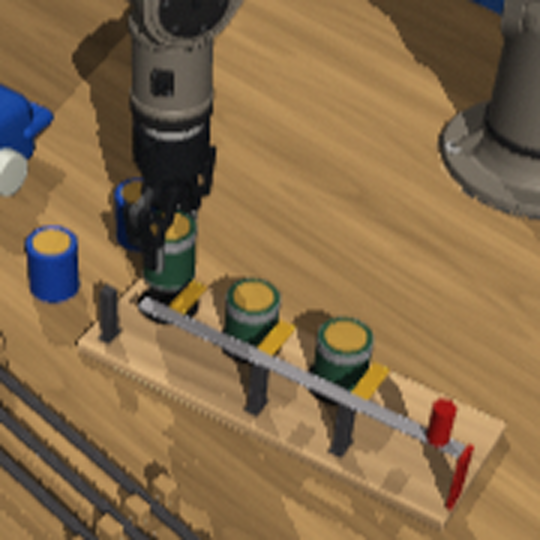

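Tin C reads 6 to 7 N, clearly the heaviest. To follow the order literally, I'll set it down too, then take it up for good.

Emit:
{"op": "apply_moves", "data": {
  "dp": [
    [0, 0, 0.1],
    [0, 0, 0.1],
    [0, 0, 0.1],
    [0, 0, 0.05],
    [0, 0, 0.015],
    [0, 0, 0]
  ],
  "twist": [
    [0, 0, 0],
    [0, 0, 0],
    [0, 0, 0],
    [0, 0, 0],
    [0, 0, 0],
    [0, 0, 0]
  ],
  "jaw": [255, 255, 255, 255, 255, 255]
}}

```text
clock: 21.65
tcp_pos: [0.5371, -0.1066, 0.2174]
orientation: [-3.117, -0.365, 0.002]
contact_force: [-0.5, 0.1, -6.3]
grip_width: 0.0548
```

```bash
python3 st2.py C .0622
```

```text
clock 21.65 grasp pt [ 0.5368 -0.1062  0.0627]
twist units [-0.0016  0.0005  0.0006]
dp units [-0.0075  0.0038  0.0042] level dp [-0.0075  0.0038  0.0042]
F [-0.49  0.09 -6.28] M [ 0.    0.05 -0.02] w 0.0548 q [-0.21  0.55  0.38  2.02 -0.34  0.63  0.63]
```

Emit:
{"op": "apply_moves", "data": {
  "dp": [
    [0, 0, 0.015],
    [0, 0, 0.015],
    [0, 0, 0.01]
  ],
  "twist": [
    [0, 0, 0],
    [0, 0, 0],
    [0, 0, 0]
  ],
  "jaw": [255, 255, 255]
}}

```text
clock: 21.95
tcp_pos: [0.5372, -0.1074, 0.2173]
orientation: [-3.113, -0.363, 0.002]
contact_force: [-4.9, 2.5, 9.5]
grip_width: 0.0553
```

```bash
python3 st2.py C .0622
```

```text
clock 21.95 grasp pt [ 0.5368 -0.1062  0.0626]
twist units [-0.0037  0.0002  0.0001]
dp units [-0.007  -0.0023  0.0032] level dp [-0.007  -0.0023  0.0032]
F [-4.92  2.52  9.49] M [0.06 1.05 0.01] w 0.0553 q [-0.21  0.55  0.38  2.02 -0.35  0.63  0.64]
```

Set down. Open, level the tool and regrip.

Emit:
{"op": "apply_moves", "data": {
  "dp": [
    [0, 0, 0],
    [0, 0, 0],
    [0, 0, 0],
    [0, 0, 0],
    [0, 0, 0],
    [0, 0, 0],
    [0, 0, 0],
    [0, 0, 0],
    [0, 0, 0],
    [0, 0, 0],
    [0, 0, 0]
  ],
  "twist": [
    [0, 0, 0],
    [0, 0, 0],
    [0, 0, 0],
    [-0.0037, 0, 0],
    [0, 0, 0],
    [0, 0, 0],
    [0, 0, 0],
    [0, 0, 0],
    [0, 0, 0],
    [0, 0, 0],
    [0, 0, 0]
  ],
  "jaw": [0, 0, 0, 0, 255, 255, 255, 255, 255, 255, 255],
  "grip_force": 60
}}

```text
clock: 23.05
tcp_pos: [0.5385, -0.1083, 0.2182]
orientation: [3.119, 0.363, 0.004]
contact_force: [-0.4, -0.2, 0.7]
grip_width: 0.0549
```

```bash
python3 st2.py C .192
```

```text
clock 23.05 grasp pt [ 0.539  -0.1085  0.0635]
twist units [ 0.0011 -0.0012 -0.0003]
dp units [-0.0134 -0.0098 -1.0713] level dp [-0.0161 -0.0122 -1.0712]
F [-0.37 -0.17  0.75] M [0.03 0.11 0.01] w 0.0549 q [-0.21  0.56  0.39  2.02 -0.34  0.63  0.63]
```

Lift about 13 to 14 cm.

Emit:
{"op": "apply_moves", "data": {
  "dp": [
    [0, 0, -0.06],
    [0, 0, -0.12],
    [0, 0, -0.15],
    [0, 0, -0.15],
    [0, 0, -0.15],
    [0, 0, -0.15],
    [0, 0, -0.15],
    [0, 0, -0.12],
    [0, 0, -0.06],
    [0, 0, 0],
    [0, 0, 0],
    [0, 0, 0],
    [0, 0, 0]
  ],
  "twist": [
    [0, 0, 0],
    [0, 0, 0],
    [0, 0, 0],
    [0, 0, 0],
    [0, 0, 0],
    [0, 0, 0],
    [0, 0, 0],
    [0, 0, 0],
    [0, 0, 0],
    [0, 0, 0],
    [0, 0, 0],
    [0, 0, 0],
    [0, 0, 0]
  ],
  "jaw": [255, 255, 255, 255, 255, 255, 255, 255, 255, 255, 255, 255, 255]
}}

```text
clock: 24.35
tcp_pos: [0.533, -0.1071, 0.3568]
orientation: [-3.12, -0.362, 0.017]
contact_force: [0.2, -0.4, -6.0]
grip_width: 0.0551
```

```bash
python3 st2.py C .192;python3 - <<'E'
from h import *
from bench import r
f=r.grab_frame("scene");crop(f,215,80,395,280,3,"pics/s9.png");np.savez("s9.npz",**f)
f=r.grab_frame("top");crop(f,160,150,380,290,3,"pics/t9.png")
E
python3 st2.py C .192
```

```text
clock 24.35 grasp pt [ 0.5313 -0.1072  0.2021]
twist units [-0.001   0.005  -0.0006]
dp units [0.0274 0.0081 0.084 ] level dp [0.0265 0.0079 0.0843]
F [ 0.2  -0.44 -5.99] M [-0.05 -0.06 -0.05] w 0.0551 q [-0.32  0.34  0.5   1.94 -0.2   0.92  0.51]
clock 24.45 grasp pt [ 0.5314 -0.1072  0.2022]
twist units [-0.001   0.005  -0.0006]
dp units [0.027  0.0079 0.0843] level dp [0.0261 0.0077 0.0846]
F [ 0.01  0.49 -5.55] M [-0.06  0.02  0.07] w 0.0546 q [-0.32  0.34  0.5   1.94 -0.2   0.92  0.51]
```

View pics/s9.png

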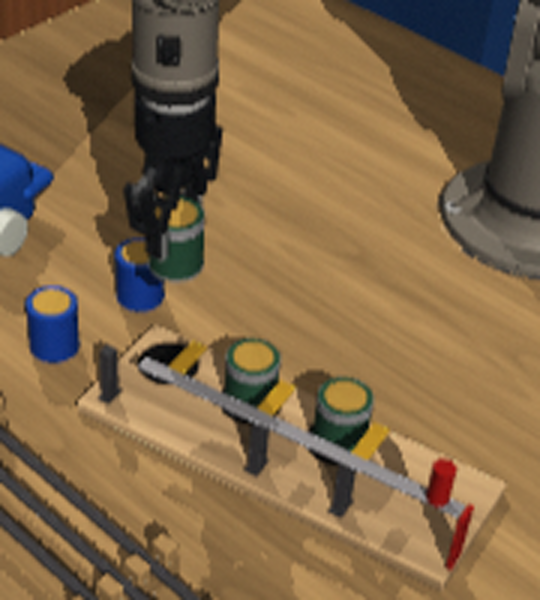

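View pics/t9.png

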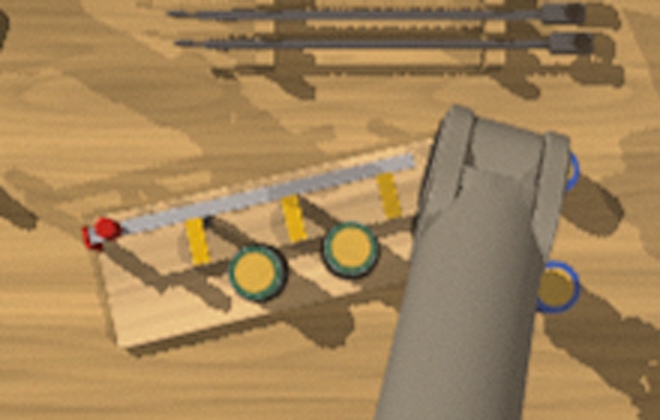

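The scene view shows C held upright at crop (178,240), about 14 cm up and over its empty bay (165,362). A and B are standing, and the knob is at the stop at (442,482). Handing in.

```bash
python3 - <<'E'
from bench import r
print(r.hand_in())
E
```

```text
the job is handed in; nothing more can be done
None
```

I pulled the lock open to its end stop, hefted the three tins in order starting beside the knob, and am holding the heaviest one up. It is the tin from the bay farthest from the knob. I set that one back down too before lifting it for good.

- **Lock:** it met the stop with about 14 N on the tool, and the last pictures show it still open.
- **Weights:** the tin beside the knob read about 3 N, the middle one about 3 N with noise between 2.3 and 4.0 N, and the far one 6 to 7 N (about 0.6 kg).
- **Final hold:** the tin is about 14 cm above where it stood and within 1° of upright, with a 60 N grip and steady width and force. The job was handed in at about 24.5 s.
- **Other tins:** both still stand in their bays, and none of the items to leave alone was touched.

- **First knob grip:** the first grip was too high and slightly tilted, and it moved the knob a few millimetres towards open. I released it, corrected the pose and gripped again.
- **Carrier angle:** my first estimate was about 14.2°, but the open tabs suggested about 13°, so I aimed at the tin lids as measured in the images.

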